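# Refit the burner's wing knob and turn the gas off

### The job

The wing knob has come off the gas burner. Push it back onto the keyed valve spindle on the sloping panel, turning it slowly until it drops fully home on the panel, then turn it clockwise as far as it goes so that the burner is off, and let go. Leave the pot, colander, mug and spoon where they are.

Things in the scene. Friction and masses are not known exactly. Their poses are not given: they have to be found in the camera images.
- knob_grip (a point): Loose black wing knob, standing on its round base (58 mm diameter, 28 mm tall), wing up. Wing: bar 76 mm long (along x), 18 mm thick (y), 28 to 66 mm above the underside; grip it across the 18 mm. A white stripe on top marks the pointer end (+x). This point is on the knob's axis, 50 mm above the underside; z is the axis, pointing from the underside to the wing. 105 to 210 g.
- knob_bore (a point): Centre of the knob's underside, axes as knob_grip. Here opens a round bore, 18.4 mm diameter, 24 mm deep, with one keyway 8.4 mm wide under the pointer end (+x), reaching 17 mm from the axis and as deep as the bore.
- spindle_foot (a point): Where the valve spindle's axis meets the panel's face, 52 mm above the table. z: the spindle's axis, square to the panel, pointing out of it; x points to the spindle's key and turns with it. Fully home, the knob's underside lies on the panel: knob_bore is at this point, knob_grip 50 mm out along z, knob x along this x.
- spindle_end (a point): Free end of the steel spindle, 22 mm out from spindle_foot, same axes. 16 mm diameter, last 5 mm tapering to 9 mm. Key: brass rib 6 mm wide, reaching 13 mm from the axis and 13 mm up from the panel. The round end enters the bore first; the underside then rests on the key's top until keyway meets key (about 0.1 rad play each way) and the knob drops the last 13 mm.
- spindle (a joint): Valve angle, rad. 0 is off, at the stop, key pointing straight up the slope to the white mark; larger is more open, anticlockwise seen facing the panel, stop at 1.3. Starts 0.6 to 1.1. Stays where left; turning takes about 0.15 N m, so a knob pressed lightly on top of the key does not turn it.
- stove: Gas burner, fixed. Origin on the table straight below spindle_foot; x level, from the panel back over the burner; z up. Grey front panel 110 mm along the slope by 180 mm wide, 35 degrees from level, facing up and to its -x (to the robot's right). Behind it the green body, x 45 to 225 mm, 230 mm wide, 85 mm high; pot supports 111 mm high.
- pot: Bystander: lidded aluminium pot, 198 mm diameter, 168 mm tall over the lid's knob, two side handles along its y reaching 122 mm out. Origin: centre of underside.
- colander: Bystander: purple plastic colander with a short wooden spoon in it, 220 mm diameter, 95 mm tall (spoon to 131 mm), ears along its y reaching 137 mm out; spoon reaches 141 mm out on the x side. Origin: centre of underside.
- mug: Bystander: white ceramic mug, 84 mm diameter, 75 mm tall, handle on its +y side. Origin: centre of underside.
- spoon: Bystander: long wooden spoon, 300 mm, lying on the table along its x. Origin: the underside of its middle.
Things that resemble listed ones, but are neither listed nor needed, are in the scene too. Of the things that look like the part that bears knob_grip, the middle-sized one is meant.

How it is judged:
By the outcome, as a careful person would: the job done as asked, in the order asked, and still so for the second after the job is handed in, with the robot touching nothing.
It also fails if it takes over 48 s, if anything falls off the work surface, if the arm or the gripper's body presses on something with over 40 N, if the wrist force passes 120 N, or if a joint passes its speed limit or range.

### The arm

A 6-joint arm with a two-finger parallel gripper is mounted at the origin on the work surface. World frame = base frame: x ahead of the robot, y to its left, z up, the work surface at z = 0. Lengths are in m, angles in rad, forces in N, time in s.
With the tool pointing down it reaches from about 0.275 to 1 m from the base axis. Payload 8.4 kg.
Tool frame: the origin (TCP) lies on the centre line of the jaws, within the pads' length; the fingertips stand 17 mm ahead of it and the grasp point (between the pads) lies 2 mm behind it (bot.tcp_to_tips is the y of the fingertips in the tool frame, in m); y points along the fingers, z is the direction in which the jaws open and shut, and the axes are right-handed (so a half turn about y gives the same grasp; the last joint's range is limited). The gripper opens to 85 mm and grips with 20 to 120 N. Pads are 22 mm wide; open, the fingers measure 114 mm over their backs; the gripper's body (76 mm by 85 mm) begins 54 mm behind the grasp point. The pads swing forward as they close: fully open they stand 13 mm farther back than shut.
Start: joints at [-1.242, 0.353, 1.633, -0, 1.155, -0.002], TCP at [0.203, -0.591, 0.248] pointing down, gripper open.
Joint ranges: [-2.63, 2.63], [-0.92, 2.1], [0.06, 2.66], [-1.3, 4.44], [0, 2.69], [-3.02, 3.02]. Speed limits (rad/s): [2.22, 2.22, 2.79, 3.14, 3.14, 3.14].

### API

Orientations are given as a unit quaternion [x, y, z, w].
In Python, from workcell import bot, hand, kinematics, get_obs, vision, hand_in gives the robot as it stands. The module is installed in compiled form; this text tells all that it offers. Calls block until the motion is done:
- bot.reach(position, orientation): joint-space move of the TCP to a pose.
- bot.servo_line(position, ori=None, velocity=0.15): straight line of the TCP; ori=None keeps the orientation; velocity is the mean speed in m/s.
- bot.goto_joints(angles): joint-space move.
- hand.move_gripper(opening, strength=None): finger opening in m; strength is the grip in N (None keeps the last); returns when the fingers have stopped.
- bot.dwell(seconds).
- kinematics.solve_ik(position, orientation): joint angles nearest the present ones, or None.
- get_obs(): the state.
- vision.read_camera(name): name is "scene" or "top" or "wrist"; returns a dict with "frame" (480x640x3 uint8, red, green, blue), "intrinsics" (3x3 intrinsics, pixels), "view" (4x4, takes a point from world to camera coordinates). Camera axes: x right, y down, z forward; pixel columns grow to the right and rows downward; lengths in m; the calibration is good to about 2 mm. A picture is of the moment at which its call begins. There is no depth.
A pose or a line that the arm cannot do raises bot.IKError and nothing moves.
- hand_in(): hands the job in, once; it reports no verdict.
The state is a dict: "time_s": time; "joint_pos": joint angles; "joint_vel": joint speeds; "joint_efforts": joint torques, N m; "position": TCP position; "orientation": TCP orientation; "wrist_force": force on the tool from outside, world axes, zero at the start; "ft_torque": the same for the moment, N m; "gripper_width": finger opening in m.
Only numpy, scipy, OpenCV 4.12 (cv2) and the standard library are available. Lean on these libraries where they do the work, as an engineer would, in place of code of your own. Each camera call takes 0.05 s, during which the arm holds its last target.

## Working session

There is one attempt and no reset: what is moved stays moved. The work goes in short steps, each a Python script; the robot and the scene stay as the last script left them, time stands still between calls to the robot, and variables do not carry over. Pictures are saved under pics/ and viewed, and the job is handed in when it is done.

```bash
mkdir -p pics
cat > h.py <<'E'
import numpy as np, cv2
from workcell import bot, hand, kinematics, get_obs, vision, hand_in
from scipy.spatial.transform import Rotation as R
def snap(n,f):
    c=vision.read_camera(n); cv2.imwrite('pics/'+f,cv2.cvtColor(c['frame'],cv2.COLOR_RGB2BGR))
    np.savez('pics/'+f[:-4]+'.npz',K=c['intrinsics'],V=c['view'],F=c['frame']); return c
def load(f):
    return np.load('pics/'+f+'.npz')
def ray(c,u,v):
    K=c['K'];V=c['V'];d=np.linalg.inv(K)@[u,v,1.];Rm=V[:3,:3]
    o=-Rm.T@V[:3,3]; return o,Rm.T@d
def onz(c,u,v,z):
    o,d=ray(c,u,v); return o+d*(z-o[2])/d[2]
def proj(c,p):
    q=c['V'][:3,:3]@p+c['V'][:3,3]; q=c['K']@q; return q[:2]/q[2]
E
python3 - <<'E'
from h import *
for n in ['scene','top','wrist']: 
    c=snap(n,n+'1.png'); print(n,np.round(c['intrinsics'],1).tolist(),np.round(c['view'],3).tolist())
o=get_obs();print({k:np.round(v,3) for k,v in o.items()}, bot.tcp_to_tips)
E
```

```text
scene [[479.8, 0.0, 321.9], [0.0, 479.8, 239.7], [0.0, 0.0, 1.0]] [[0.005, 1.0, 0.005, 0.01], [0.547, 0.001, -0.837, -0.228], [-0.837, 0.007, -0.547, 1.599], [0.0, 0.0, 0.0, 1.0]]
top [[618.7, 0.0, 322.5], [0.0, 618.7, 248.7], [0.0, 0.0, 1.0]] [[-0.014, -1.0, 0.004, 0.006], [-0.994, 0.014, -0.104, 0.532], [0.104, -0.005, -0.995, 1.753], [0.0, 0.0, 0.0, 1.0]]
wrist [[390.1, 0.0, 322.4], [0.0, 390.1, 234.5], [0.0, 0.0, 1.0]] [[0.325, -0.946, -0.0, -0.625], [-0.912, -0.313, 0.266, -0.035], [-0.251, -0.086, -0.964, 0.377], [0.0, 0.0, 0.0, 1.0]]
{'time_s': np.float64(0.15), 'joint_pos': array([-1.242,  0.353,  1.634,  0.   ,  1.155, -0.002]), 'joint_vel': array([ 0.   , -0.002, -0.002, -0.   ,  0.001, -0.001]), 'joint_efforts': array([-0.0000e+00, -6.0564e+01, -3.4234e+01, -0.0000e+00,  6.0000e-03,
        0.0000e+00]), 'position': array([ 0.203, -0.591,  0.248]), 'orientation': array([-0.116,  0.698, -0.697,  0.116]), 'wrist_force': array([ 0.745, -0.419,  0.047]), 'ft_torque': array([-0.007,  0.014,  0.055]), 'gripper_width': np.float64(0.085)} 0.017
```

View pics/top1.png

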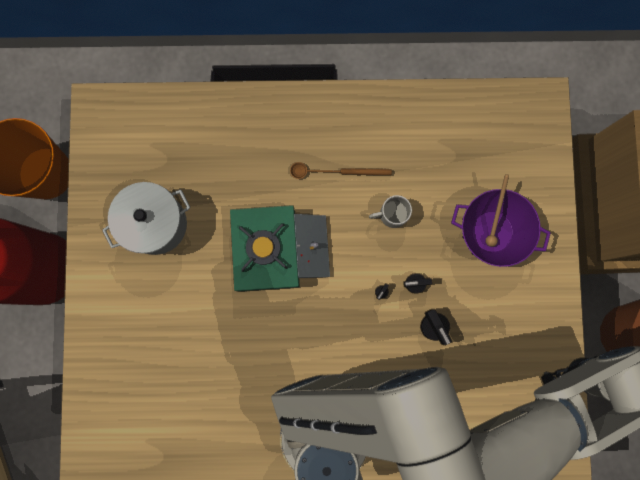

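View pics/scene1.png

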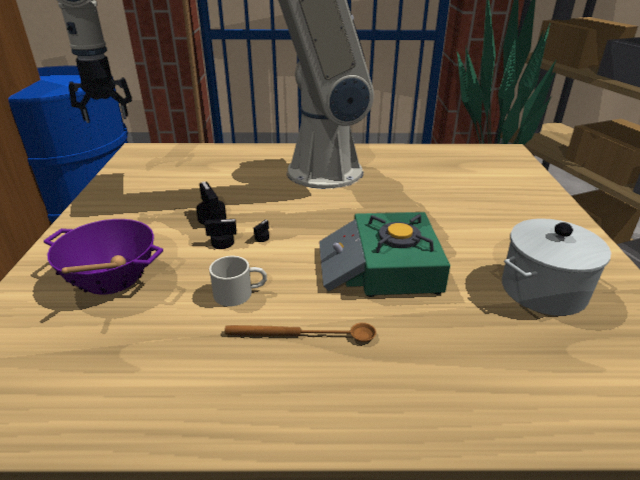

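The top view shows three black knobs: small at (382,292), middle at (417,283) and large at (435,325). The stove panel is at (313,246), with the spindle near (315,246). I'll enlarge the relevant parts next.

Run:
```python
from h import *
a=cv2.imread('pics/top1.png')
x=cv2.resize(a[255:315,365:465],None,fx=7,fy=7,interpolation=cv2.INTER_CUBIC)[:, :700]
y=cv2.resize(a[200:300,225:345],None,fx=5.8,fy=5.8,interpolation=cv2.INTER_CUBIC)
cv2.imwrite('pics/k1.png',x);cv2.imwrite('pics/s1.png',y)
c=load('top1')
for u,v,z in [(417,283,.05),(382,292,.02),(435,325,.05),(315,246,.06),(296,246,.085),(397,211,.07),(502,228,.05)]: print(u,v,onz(c,u,v,z).round(3))
```

```text
417 283 [ 0.429 -0.267  0.05 ]
382 292 [ 0.406 -0.17   0.02 ]
435 325 [ 0.31  -0.314  0.05 ]
315 246 [0.537 0.02  0.06 ]
296 246 [0.535 0.073 0.085]
397 211 [ 0.632 -0.213  0.07 ]
502 228 [ 0.582 -0.515  0.05 ]
```

View pics/k1.png

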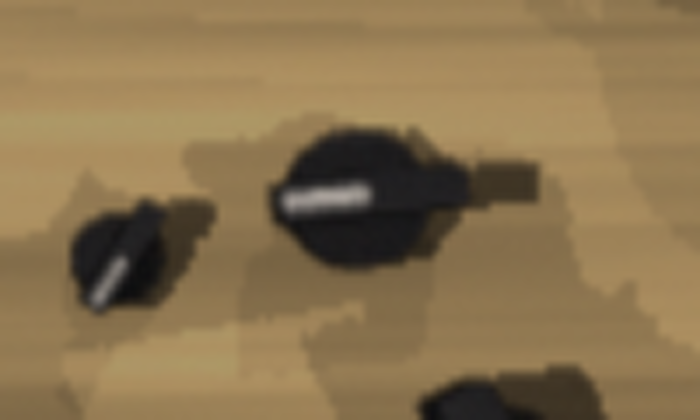

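View pics/s1.png

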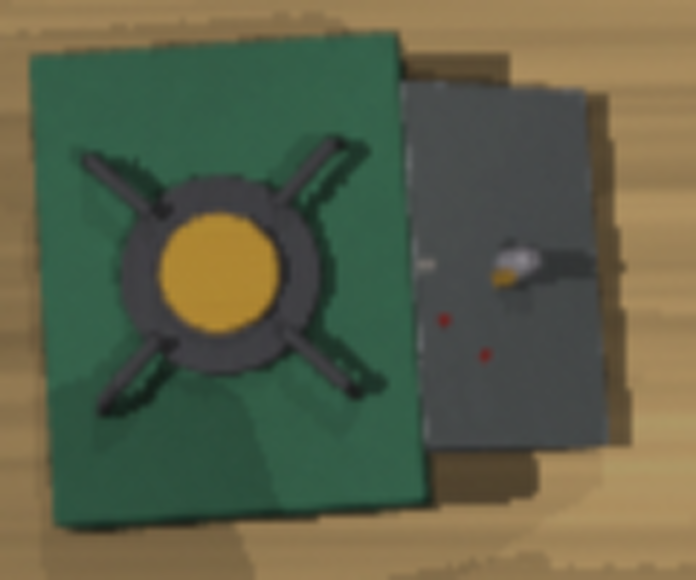

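View pics/wrist1.png

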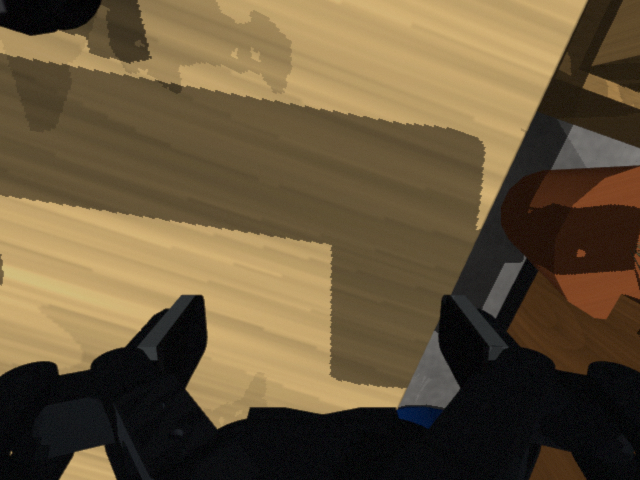

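The enlarged views show the middle knob with its base centre at about (416,284) and its pointer towards image left (+y). The stove's brass key points down-left of the spindle, and the white mark is at about (298,245). Next I'll take close wrist views of both.

```bash
cat >> h.py <<'E'
def ori(y,z):
    y=np.array(y,float);y/=np.linalg.norm(y);z=np.array(z,float);z-=y*(z@y);z/=np.linalg.norm(z)
    return R.from_matrix(np.column_stack([np.cross(y,z),y,z])).as_quat()
E
python3 - <<'E'
from h import *
c=load('wrist1');V=c['V'];o=get_obs();Rt=R.from_quat(o['orientation']).as_matrix();print(Rt.round(2))
cam=-V[:3,:3].T@V[:3,3];print('cam in tool',Rt.T@(cam-o['position']),'fwd',Rt.T@V[2,:3],'x',Rt.T@V[0,:3])
c=load('top1')
s=lambda x,y:(225+x/5.8,200+y/5.8)
for nm,p,z in [('mark',(426,265),.083),('bt',(418,258),.0848),('TL',(403,85),.083),('TR',(426,447),.083),('bl',(585,92),.02),('br',(606,443),.02),('burner',(219,272),.1),('spEnd',(525,255),.07)]: print(nm,onz(c,*s(*p),z).round(4))
a=s(400,33);b=s(425,500);p=onz(c,*a,.085);q=onz(c,*b,.085);print(p,q,np.linalg.norm(p-q))
for p in [(0.43,-0.27,.2)]:
  for sg in [1,-1]: print(kinematics.solve_ik(p,ori([0,0,-1],[sg,0,0])))
for t in [0,.4,.8,1.2]:
  for sg in [1,-1]:
    n=np.array([0,-np.sin(.611),np.cos(.611)]);up=np.array([0,np.cos(.611),np.sin(.611)])
    kx=R.from_rotvec(n*t).apply(up); kz=np.cross(n,kx)
    print(t,sg,kinematics.solve_ik(np.array([.535,.03,.05])+n*.1,ori(-n,sg*kz)))
E
```

```text
[[-0.95 -0.    0.32]
 [-0.32  0.   -0.95]
 [-0.   -1.   -0.  ]]
cam in tool [-0.06663555 -0.12478926  0.000625  ] fwd [2.65610829e-01 9.64079980e-01 8.24152690e-04] x [ 7.01664186e-05 -8.74190265e-04  9.99999615e-01]
mark [0.5359 0.066  0.083 ]
bt [0.5391 0.0697 0.0848]
TL [0.6236 0.0762 0.083 ]
TR [0.4483 0.0669 0.083 ]
bl [ 0.6289 -0.0125  0.02  ]
br [ 0.4527 -0.0203  0.02  ]
burner [0.532  0.1639 0.1   ]
spEnd [0.5415 0.0184 0.07  ]
[0.64869668 0.07730925 0.085     ] [0.4228624  0.06752714 0.085     ] 0.2260460412209632
[-5.63641267e-01  2.27256417e-01  1.92872112e+00 -4.44089210e-16
  9.85615119e-01 -5.63641267e-01]
[-5.63641267e-01  2.27256417e-01  1.92872112e+00 -4.44089210e-16
  9.85615119e-01  2.57795139e+00]
0 1 [-0.38346122  0.49952866  1.86683761  0.63204481  1.12096211  2.37568019]
0 -1 [-0.38346122  0.49952866  1.86683761  0.63204481  1.12096211 -0.76591247]
0.4 1 [-0.38346122  0.49952866  1.86683761  0.63204481  1.12096211  1.97568019]
0.4 -1 [-0.38346122  0.49952866  1.86683761  0.63204481  1.12096211 -1.16591247]
0.8 1 [-0.38346122  0.49952866  1.86683761  0.63204481  1.12096211  1.57568019]
0.8 -1 [-0.38346122  0.49952866  1.86683761  0.63204481  1.12096211 -1.56591247]
1.2 1 [-0.38346122  0.49952866  1.86683761  0.63204481  1.12096211  1.17568019]
1.2 -1 [-0.38346122  0.49952866  1.86683761  0.63204481  1.12096211 -1.96591247]
```

Run:
```python
from h import *
bot.reach([.425,-.33,.25],ori([0,0,-1],[1,0,0])); snap('wrist','wk.png'); print(get_obs()['time_s'])
th=.043; sx=np.array([-np.sin(th),np.cos(th),0]);Z=np.array([0,0,1.])
n=-np.sin(np.radians(35))*sx+np.cos(np.radians(35))*Z; up=np.cos(np.radians(35))*sx+np.sin(np.radians(35))*Z
f=np.array([.5385,.027,.052])
bot.reach(f-up*.067+n*.14,ori(-n,-np.cross(n,up))); c=snap('wrist','ws.png'); print(get_obs()['time_s'])
snap('scene','sc2.png')
c=load('ws')
for p in (f,f+.022*n): print(proj(c,p))
```

```text
1.4917
2.625
[322.5490287  123.98237734]
[322.60013309 123.79907559]
```

View pics/wk.png

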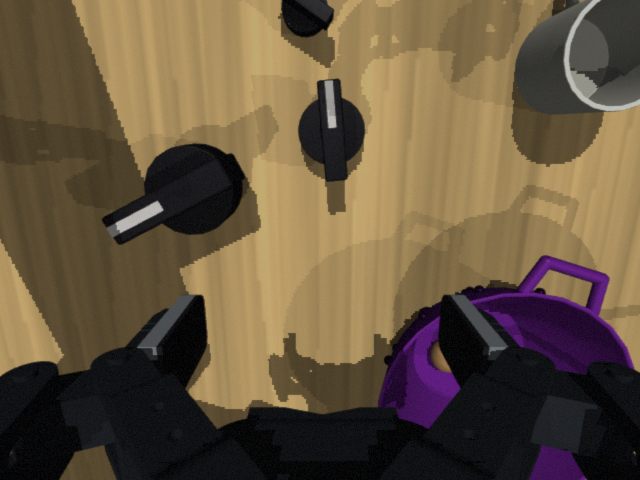

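View pics/ws.png

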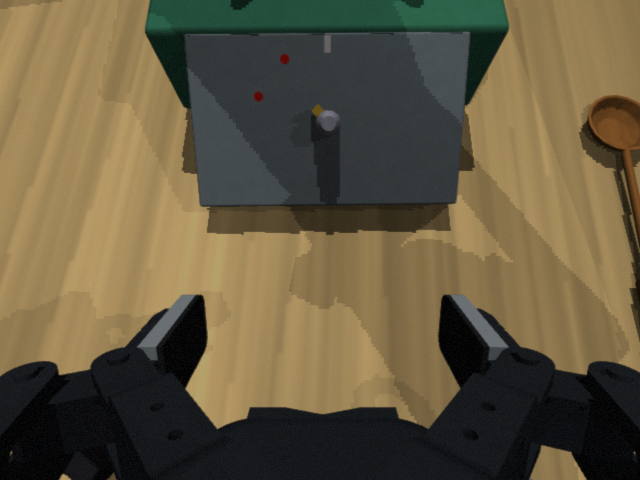

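The knob view shows the wing from (329,80) to (336,180), its base centred near (332,130) and the stripe at the top, so the pointer is +y. The panel view shows the spindle tip at (328,120), the key up-left at (317,111) and the white mark at (327,43). I'll measure these more exactly.

Run:
```python
from h import *
a=cv2.imread('pics/wk.png');b=cv2.imread('pics/ws.png')
cv2.imwrite('pics/wk_z.png',cv2.resize(a[65:215,280:400],None,fx=4,fy=4,interpolation=cv2.INTER_CUBIC))
cv2.imwrite('pics/ws_z.png',cv2.resize(b[90:150,290:365],None,fx=10,fy=10,interpolation=cv2.INTER_CUBIC))
c=load('ws');hsv=cv2.cvtColor(b,cv2.COLOR_BGR2HSV)
# brass
m=((hsv[...,0]>12)&(hsv[...,0]<30)&(hsv[...,1]>110)).astype('uint8'); m[:90]=0;m[150:]=0;m[:,:295]=0;m[:,365:]=0
ys,xs=np.nonzero(m);print('brass',len(xs),xs.mean(),ys.mean(),xs.min(),xs.max(),ys.min(),ys.max())
# white mark
m=((b.min(2)>140)&(hsv[...,1]<60)); m[:28]=0;m[60:]=0;m[:,300:]&=True;m[:,:310]=0;m[:,345:]=0
ys,xs=np.nonzero(m);print('mark',len(xs),xs.mean(),ys.mean(),ys.min(),ys.max())
ys2,xs2=np.nonzero(cv2.inRange(hsv[100:140,300:350],(0,0,120),(180,40,255)));print('tip',len(xs2),xs2.mean()+300,ys2.mean()+100,xs2.min()+300,xs2.max()+300,ys2.min()+100,ys2.max()+100)
# panel mask
m=((hsv[...,0]>95)&(hsv[...,0]<125)&(b.max(2)>25)&(hsv[...,1]>20)).astype('uint8');m[220:]=0
m=cv2.morphologyEx(m,cv2.MORPH_OPEN,np.ones((5,5)));cs,_=cv2.findContours(m,0,1);k=max(cs,key=cv2.contourArea)
ap=cv2.approxPolyDP(cv2.convexHull(k),6,True);print(cv2.contourArea(k),ap[:,0].tolist())
for i in (np.array([[186,34]]),): pass
print(hsv[80,230],hsv[150,400],hsv[120,328])
h=cv2.cvtColor(a,cv2.COLOR_BGR2HSV)
m=(a.max(2)<62).astype('uint8');m[:65]=0;m[200:]=0;m[:,:285]=0;m[:,380:]=0
ys,xs=np.nonzero(m);print('knob',len(xs),xs.min(),xs.max(),ys.min(),ys.max())
cv2.imwrite('pics/wkm.png',cv2.resize(m[65:215,280:400]*255,None,fx=4,fy=4))
```

```text
brass 87 316.7931034482759 110.08045977011494 312 323 104 116<stdin>:11: RuntimeWarning: Mean of empty slice.
  ret = ret.dtype.type(ret / rcount)
Traceback (most recent call last):
ValueError: zero-size array to reduction operation minimum which has no identity
```

View pics/wk_z.png

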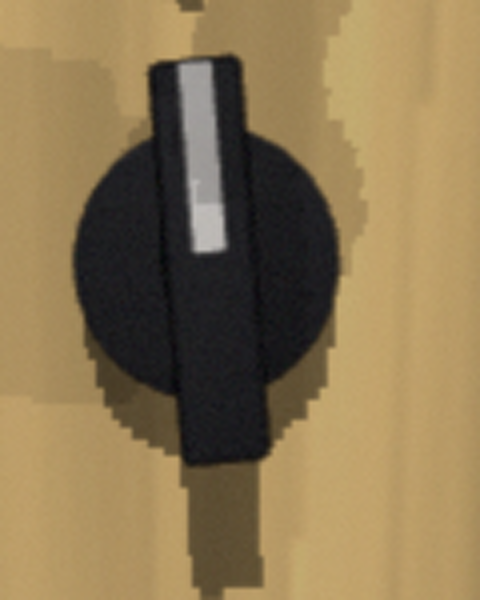

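View pics/ws_z.png

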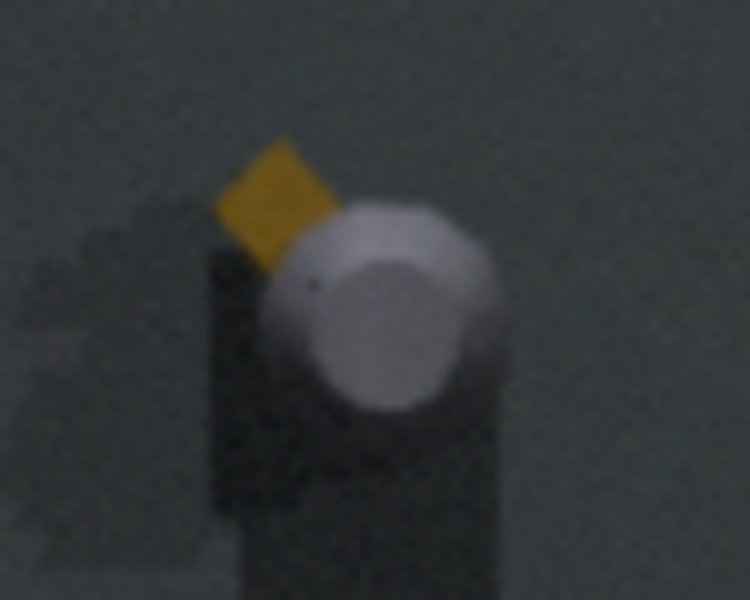

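Run:
```python
from h import *
c=load('wk'); s=lambda x,y:(280+(x+.5)/4-.5,65+(y+.5)/4-.5)
W=[onz(c,*s(*p),.066) for p in [(150,64),(241,57),(188,465),(268,455)]]
print('wing ctr',np.mean(W,0).round(4),'base ctr z28',onz(c,*s(206.5,262),.028).round(4))
d=(W[0]+W[1]-W[2]-W[3])/2;print('dir',d,np.linalg.norm(d),'yaw',np.arctan2(d[1],d[0]),'stripe',[onz(c,*s(*p),.066).round(4) for p in [(196,62),(210,250)]])
c=load('ws'); s=lambda x,y:(290+(x+.5)/10-.5,90+(y+.5)/10-.5)
b=c['F'][...,::-1]
th=.043
for it in range(3):
  sx=np.array([-np.sin(th),np.cos(th),0]);Z=np.array([0,0,1.]);a=np.radians(35)
  n=-np.sin(a)*sx+np.cos(a)*Z; up=np.cos(a)*sx+np.sin(a)*Z; lv=np.cross(n,up)
  f=np.array([.5385,.027,.052]) if it==0 else f
  def onp(uv,h):
    o,d=ray(c,*uv); return o+d*((f+h*n-o)@n)/(d@n)
  e=onp(s(387,335),.022); f=f+(e-f)-((e-f)@n)*n; f=f-up*((f[2]-.052)/up[2]); 
  print('foot',f.round(4),'end',e)
  C=[onp(p,0) for p in [(185,34),(469,32),(457,203),(201,206)]]
  top=C[1]-C[0];bo=C[2]-C[3];print('edges lens',np.linalg.norm(top),np.linalg.norm(bo),np.linalg.norm(C[0]-C[3]),np.linalg.norm(C[1]-C[2]),'yaws',np.arctan2(-top[0],top[1])-0, [np.arctan2(v@up,v@-lv) for v in (top,bo)],[np.arctan2(v@lv,v@up) for v in (C[0]-C[3],C[1]-C[2])])
  k=onp(s(250,173),.013)-f-.013*n; print('key',k@up,k@lv,np.hypot(k@up,k@lv),np.arctan2(k@lv,k@up))
  m=onp((327,43),0)-f;print('mark',m@up,m@lv)
```

```text
wing ctr [ 0.4326 -0.268   0.066 ] base ctr z28 [ 0.4323 -0.2674  0.028 ]
dir [-0.00660669  0.0738742   0.        ] 0.07416903635395918 yaw 1.6599906048613733 stripe [array([ 0.4294, -0.2313,  0.066 ]), array([ 0.4321, -0.2649,  0.066 ])]
foot [0.5419 0.0271 0.052 ] end [0.5424261  0.01489402 0.07027   ]
edges lens 0.17595169267664784 0.17759372596959846 0.10844036871884391 0.10754443689727423 yaws -1.5224999516385436 [np.float64(0.006465650562072495), np.float64(0.011594784669543435)] [np.float64(0.00795605999907835), np.float64(0.023215954026596337)]
key 0.01012014615724344 0.008361328504472508 0.01312742063787375 0.6905173880719074
mark 0.04857551562545176 0.0006270941529006575
foot [0.5419 0.0271 0.052 ] end [0.5424261  0.01489402 0.07027   ]
edges lens 0.17595169267664784 0.17759372596959846 0.10844036871884391 0.10754443689727423 yaws -1.5224999516385436 [np.float64(0.006465650562072495), np.float64(0.011594784669543435)] [np.float64(0.00795605999907835), np.float64(0.023215954026596337)]
key 0.01012014615724344 0.008361328504472508 0.01312742063787375 0.6905173880719074
mark 0.04857551562545176 0.0006270941529006575
foot [0.5419 0.0271 0.052 ] end [0.5424261  0.01489402 0.07027   ]
edges lens 0.17595169267664784 0.17759372596959846 0.10844036871884391 0.10754443689727423 yaws -1.5224999516385436 [np.float64(0.006465650562072495), np.float64(0.011594784669543435)] [np.float64(0.00795605999907835), np.float64(0.023215954026596337)]
key 0.01012014615724344 0.008361328504472508 0.01312742063787375 0.6905173880719074
mark 0.04857551562545176 0.0006270941529006575
```

Measurements agree with the given sizes: wing 74 mm against 76, panel about 177 × 108 mm, key radius 13.1 mm. The spindle angle is about 0.68. Now grasp.

```bash
cat >> h.py <<'E'
th=.053; sx=np.array([-np.sin(th),np.cos(th),0]);Z=np.array([0,0,1.]);A=np.radians(35)
n=-np.sin(A)*sx+np.cos(A)*Z; up=np.cos(A)*sx+np.sin(A)*Z; lv=np.cross(n,up)
f=np.array([.5419,.0270,.052]); HG=.056
def kpose(t,bore):  # tool pose for knob at spindle-angle t, bore centre at point
    kx=np.cos(t)*up+np.sin(t)*lv
    return bore+n*HG, ori(-n,-np.cross(n,kx))
def st(m=''):
    o=get_obs();p=o['position'];d=p-n*HG-f
    w=o['wrist_force'];print(m,'t%.2f'%o['time_s'],'h%.4f up%.4f lv%.4f'%(d@n,d@up,d@lv),'F n%.1f up%.1f lv%.1f'%(w@n,w@up,w@lv),'Tn %.2f'%(o['ft_torque']@n),'g%.4f'%o['gripper_width'],flush=True);return o
E
python3 - <<'E'
from h import *
c=load('top1');print('top check spindle end',proj(c,f+.022*n), 'seen ~', (225+525/5.8,200+255/5.8))
q=ori([0,0,-1],[.996,.089,0]); k=np.array([.4325,-.2677,0])
bot.reach(k+[0,0,.16],q); hand.move_gripper(.045,70)
bot.servo_line(k+[0,0,HG],velocity=.1); o=get_obs();print(o['time_s'],o['position'],o['wrist_force'])
hand.move_gripper(0.0,70);o=get_obs();print(o['time_s'],o['position'],o['wrist_force'],o['gripper_width'])
bot.servo_line(k+[0,0,.17],velocity=.12);bot.dwell(.1);o=get_obs();print(o['time_s'],o['position'],o['wrist_force'],o['gripper_width'])
snap('wrist','wg.png');snap('scene','sg.png')
for t in (1.1,.68,0):print(kinematics.solve_ik(*kpose(t,f+.06*n)))
E
```

```text
top check spindle end [316.92206366 243.57081093] seen ~ (315.51724137931035, 243.9655172413793)
5.15 [ 0.43288396 -0.26793547  0.05650052] [0.14498662 0.0353475  0.06816432]
5.5083 [ 0.43283445 -0.26793978  0.05668279] [-0.96580226 -0.35176464  6.62534877] 0.016691042339366878
6.7083 [ 0.43201169 -0.26739082  0.16914886] [-1.15656741  0.66207636 -0.68408118] 0.01684768276094115
[-0.38899299  0.50514396  1.80819516  0.59295374  1.18842223 -1.87017602]
[-0.38899299  0.50514396  1.80819516  0.59295374  1.18842223 -1.45017602]
[-0.38899299  0.50514396  1.80819516  0.59295374  1.18842223 -0.77017602]
```

View pics/wg.png

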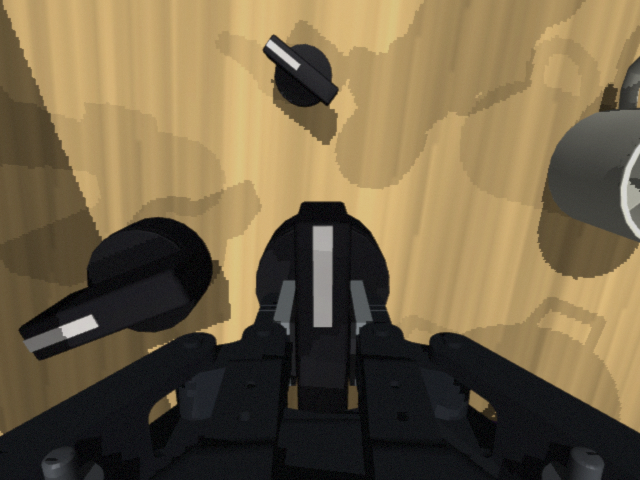

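View pics/sg.png

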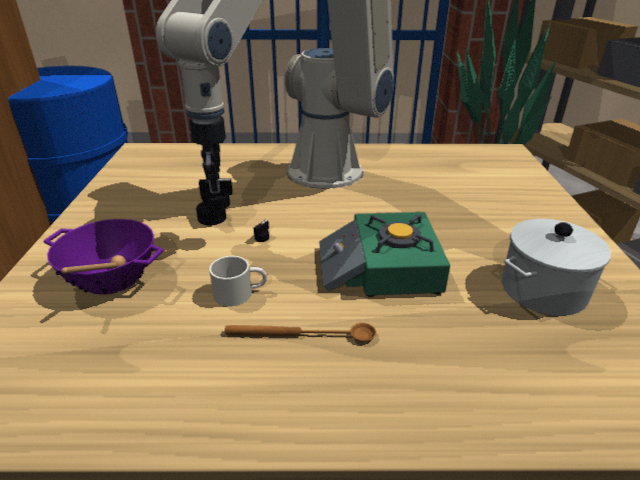

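The knob is held squarely, with its stripe at (322,226)–(322,326) and the pointer away from the palm side. I'll check the knob's offset in the hand against prediction, with no motion.

Run:
```python
from h import *
c=load('wg');o=get_obs();Rt=R.from_quat(o['orientation']).as_matrix();p=o['position'];kx=-Rt[:,0];kz=-Rt[:,1];print('up axis',kz)
bore=p-kz*HG
for nm,a,h,l in [('wing top front',.038,.066,0),('wing bot front',.038,.028,0),('base L',0,.028,.029),('base R',0,.028,-.029),('stripe out',.0365,.066,0),('stripe in',.003,.066,0),('base front',.029,.028,0)]:
  print(nm,proj(c,bore+kx*a+kz*h+np.cross(kz,kx)*l).round(1))
a=cv2.imread('pics/wg.png');cv2.imwrite('pics/wgz.png',cv2.resize(a[190:340,240:400],None,fx=4.5,fy=4,interpolation=cv2.INTER_CUBIC)*1)
g=(np.clip(cv2.imread('pics/wgz.png').astype(float)*2,0,255)).astype('uint8');cv2.imwrite('pics/wgz.png',g)
```

```text
up axis [ 1.13246265e-03 -7.12730700e-04  9.99999105e-01]
wing top front [323.8 224.1]
wing bot front [323.5 201.1]
base L [254.8 289.7]
base R [392.  289.7]
stripe out [323.8 228.9]
stripe in [323.7 328.1]
base front [323.5 223.1]
```

View pics/wgz.png

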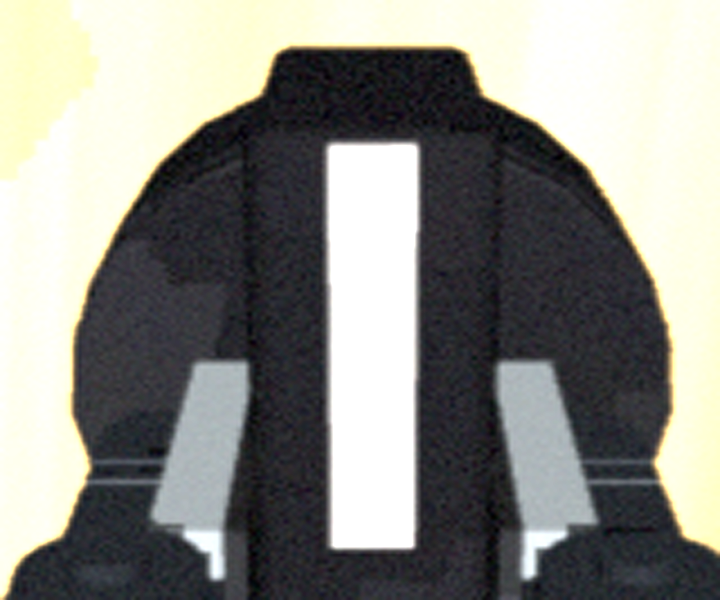

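The prediction matches within about 1 px (≈0.5 mm), so there is no slip. Next is the pre-insert pose at an angle 0.3 rad beyond the key, then a careful descent.

```bash
python3 - <<'E'
from h import *
t=.98
bot.reach(*kpose(t,f+.07*n)); bot.dwell(.15);o=st('pre')
bot.servo_line(*kpose(t,f+.026*n),velocity=.08); bot.dwell(.1);o=st('above'); snap('scene','sa.png'); snap('top','ta.png')
E
python3 - <<'E'
import cv2
a=cv2.imread('pics/sa.png');b=cv2.imread('pics/ta.png')
cv2.imwrite('pics/saz.png',cv2.resize(a[180:310,270:430],None,fx=4.5,fy=4.5,interpolation=cv2.INTER_CUBIC))
E
```

```text
pre t7.98 h0.0705 up-0.0003 lv0.0002 F n-0.6 up-0.3 lv-0.1 Tn 0.03 g0.0164
above t8.78 h0.0264 up-0.0000 lv-0.0003 F n-0.6 up-0.0 lv0.3 Tn 0.02 g0.0164
```

View pics/saz.png

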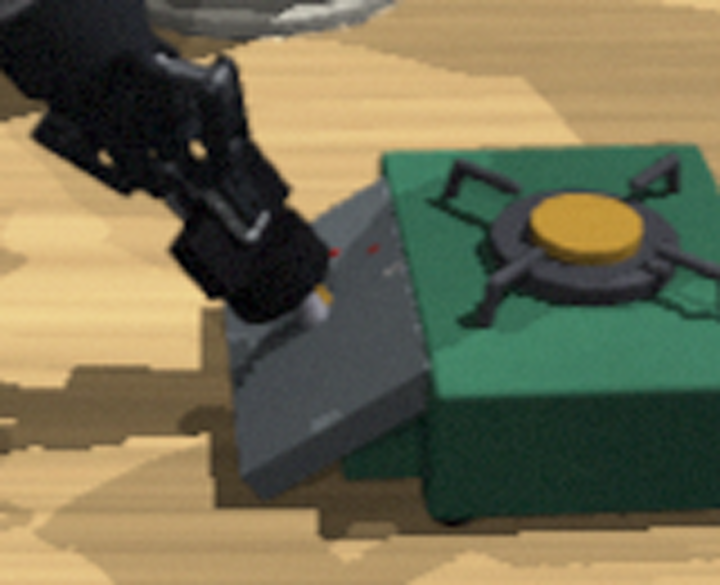

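The zoom shows the knob's base hovering left of the spindle, which is at zoom (315,305). I'll check that alignment in the scene camera against projections and the earlier unobstructed view.

Run:
```python
from h import *
c=load('sc2')
a=cv2.cvtColor(load('scene1')['F'],cv2.COLOR_RGB2BGR);b=cv2.imread('pics/sa.png')
def z(im,pts):
    r=cv2.resize(im[215:275,305:365],None,fx=9,fy=9,interpolation=cv2.INTER_CUBIC)
    for p in pts:
        q=proj(load('scene1'),p); cv2.circle(r,tuple(int(v) for v in ((q-[305,215]+.5)*9)),3,(0,0,255),1)
    return r[:, :390]
ring=lambda h,rad:[f+h*n+rad*(np.cos(t)*up+np.sin(t)*lv) for t in np.linspace(0,6.28,24)]
cv2.imwrite('pics/cmp.png',np.hstack([z(a,[f,f+.022*n]+ring(.022,.0045)+ring(.017,.008)),z(b,ring(.026,.029)+[f+.022*n])]))
```

```text
(no output)
```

View pics/cmp.png

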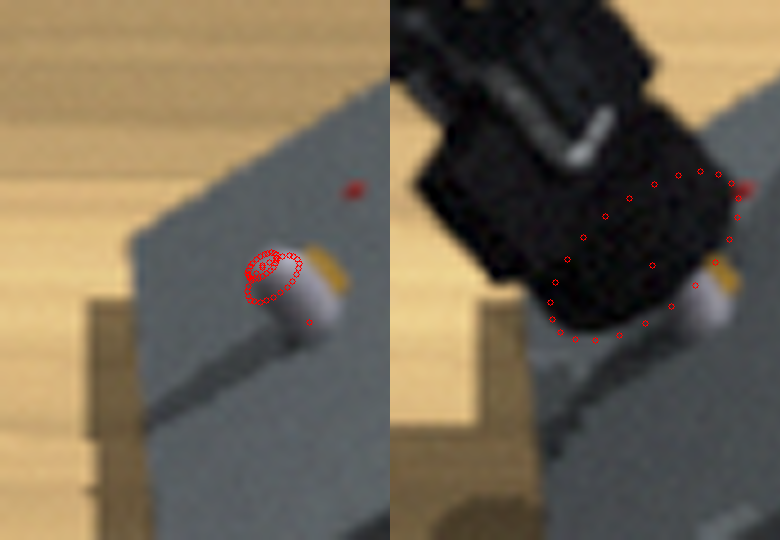

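Both projections agree with the images within about 1 px, so the knob is over the spindle. Now descend with force watching.

Run:
```python
from h import *
t=.98
for h in [.022,.019,.017,.0155,.0145,.0138,.0132,.0126,.012]:
    bot.servo_line(*kpose(t,f+h*n),velocity=.03); o=st('%.4f'%h)
    w=o['wrist_force']
    if w@n>5 or np.linalg.norm(w)>15: break
```

```text
0.0220 t9.17 h0.0218 up0.0000 lv0.0001 F n-2.1 up-0.2 lv-0.2 Tn -0.05 g0.0168
0.0190 t9.42 h0.0188 up0.0000 lv0.0001 F n-0.9 up-1.1 lv-0.4 Tn 0.00 g0.0168
0.0170 t9.67 h0.0169 up0.0000 lv-0.0000 F n-1.4 up-1.3 lv1.1 Tn -0.02 g0.0170
0.0155 t9.92 h0.0154 up0.0001 lv-0.0002 F n-2.3 up0.7 lv-1.7 Tn 0.03 g0.0170
0.0145 t10.17 h0.0146 up0.0001 lv-0.0002 F n-0.9 up1.1 lv-2.1 Tn -0.04 g0.0170
0.0138 t10.42 h0.0139 up0.0001 lv-0.0002 F n-0.1 up1.7 lv-1.8 Tn -0.04 g0.0166
0.0132 t10.67 h0.0133 up0.0001 lv-0.0002 F n0.0 up1.8 lv-2.7 Tn 0.01 g0.0170
0.0126 t10.92 h0.0126 up0.0001 lv-0.0002 F n1.3 up3.3 lv-2.1 Tn 0.00 g0.0170
0.0120 t11.17 h0.0122 up0.0001 lv-0.0002 F n3.7 up2.2 lv-1.7 Tn 0.03 g0.0169
```

The underside is resting on the key's top (≈4 N at h≈12.5 mm). Now turn slowly clockwise under light pressure until it drops.

Run:
```python
from h import *
t=.98;h=.0112
bot.servo_line(*kpose(t,f+h*n),velocity=.03); o=st('press')
while t>.5:
    t-=.04; bot.servo_line(*kpose(t,f+h*n),velocity=.03); o=st('%.2f h%.4f'%(t,h)); w=o['wrist_force']
    if abs(o['ft_torque']@n)>.13: print('torque');break
    if t<.86 and w@n<2:   # probe deeper
        bot.servo_line(*kpose(t,f+.008*n),velocity=.03); o=st('probe'); w=o['wrist_force']
        if w@n<6 : print('DROPPED');break
        bot.servo_line(*kpose(t,f+h*n),velocity=.03)
```

```text
press t11.42 h0.0118 up0.0000 lv-0.0003 F n8.0 up3.7 lv-0.8 Tn 0.01 g0.0168
0.94 h0.0112 t11.67 h0.0118 up0.0001 lv-0.0001 F n8.4 up3.0 lv-0.2 Tn 0.06 g0.0167
0.90 h0.0112 t11.92 h0.0117 up0.0002 lv0.0000 F n8.1 up2.7 lv-0.0 Tn 0.07 g0.0168
0.86 h0.0112 t12.17 h0.0116 up0.0002 lv0.0001 F n7.6 up3.2 lv-1.1 Tn 0.01 g0.0166
0.82 h0.0112 t12.42 h0.0116 up0.0003 lv0.0002 F n6.3 up3.8 lv0.4 Tn 0.06 g0.0169
0.78 h0.0112 t12.67 h0.0114 up0.0002 lv0.0002 F n6.7 up4.2 lv-0.9 Tn 0.04 g0.0167
0.74 h0.0112 t12.92 h0.0110 up-0.0000 lv-0.0001 F n-0.8 up3.0 lv-3.4 Tn -0.07 g0.0170
probe t13.18 h0.0077 up-0.0001 lv-0.0003 F n-3.5 up2.8 lv-4.7 Tn -0.02 g0.0167
DROPPED
```

It dropped into the keyway at 0.74. Centre it a little and push it home.

Run:
```python
from h import *
t=.70
for h in [.005,.003,.0015,.0005,-.0005,-.0015,-.0022]:
    bot.servo_line(*kpose(t,f+h*n),velocity=.03); o=st('%.4f'%h); w=o['wrist_force']
    if w@n>8 or np.linalg.norm(w)>25: break
```

```text
0.0050 t13.43 h0.0046 up-0.0000 lv0.0000 F n-3.9 up2.6 lv-4.1 Tn -0.03 g0.0170
0.0030 t13.68 h0.0028 up0.0000 lv0.0000 F n-2.8 up2.6 lv-3.3 Tn -0.05 g0.0170
0.0015 t13.93 h0.0014 up0.0000 lv0.0000 F n-0.7 up2.0 lv-3.7 Tn 0.00 g0.0170
0.0005 t14.18 h0.0005 up0.0000 lv0.0000 F n0.3 up2.4 lv-4.4 Tn 0.02 g0.0166
-0.0005 t14.43 h-0.0005 up0.0000 lv-0.0000 F n0.8 up2.1 lv-3.8 Tn -0.00 g0.0172
-0.0015 t14.68 h-0.0006 up0.0000 lv-0.0001 F n11.0 up4.0 lv0.0 Tn -0.02 g0.0167
```

It is seated: hard contact at h≈−0.6 mm, 11 N. Now turn clockwise to the stop.

Run:
```python
from h import *
t=.70;h=-.0008
while t>-.3:
    t-=.05; bot.servo_line(*kpose(t,f+h*n),velocity=.03); o=st('%.2f'%t); T=abs(o['ft_torque']@n)
    tx=R.from_quat(o['orientation']).as_matrix()[:,0]; kx=-tx; print('   actual',round(np.arctan2(kx@lv,kx@up),3))
    if T>.6 or np.linalg.norm(o['wrist_force'])>35: print('STOP');break
snap('scene','stp.png');snap('top','stpt.png')
```

```text
0.65 t14.93 h-0.0006 up0.0002 lv0.0003 F n6.0 up5.8 lv-0.3 Tn -0.09 g0.0166
   actual 0.651
0.60 t15.18 h-0.0006 up0.0000 lv0.0002 F n5.7 up3.4 lv-1.0 Tn -0.05 g0.0163
   actual 0.601
0.55 t15.43 h-0.0006 up0.0000 lv0.0001 F n5.3 up2.9 lv-0.9 Tn -0.11 g0.0164
   actual 0.551
0.50 t15.68 h-0.0006 up-0.0000 lv0.0002 F n5.2 up2.8 lv-0.8 Tn 0.03 g0.0170
   actual 0.501
0.45 t15.93 h-0.0006 up0.0000 lv0.0004 F n6.2 up3.0 lv0.1 Tn 0.02 g0.0166
   actual 0.451
0.40 t16.18 h-0.0006 up0.0000 lv0.0004 F n5.9 up2.8 lv0.9 Tn 0.02 g0.0170
   actual 0.401
0.35 t16.43 h-0.0006 up0.0001 lv0.0005 F n7.2 up3.1 lv1.0 Tn 0.02 g0.0169
   actual 0.351
0.30 t16.68 h-0.0006 up0.0001 lv0.0006 F n7.7 up3.7 lv1.1 Tn 0.01 g0.0170
   actual 0.301
0.25 t16.93 h-0.0006 up0.0001 lv0.0006 F n6.2 up4.2 lv0.6 Tn -0.06 g0.0168
   actual 0.251
0.20 t17.18 h-0.0006 up0.0001 lv0.0007 F n8.2 up3.6 lv1.4 Tn 0.06 g0.0166
   actual 0.201
0.15 t17.43 h-0.0006 up0.0002 lv0.0008 F n7.4 up4.0 lv2.1 Tn 0.05 g0.0169
   actual 0.151
0.10 t17.68 h-0.0006 up0.0002 lv0.0008 F n9.1 up3.8 lv2.0 Tn 0.02 g0.0168
   actual 0.101
0.05 t17.93 h-0.0006 up0.0003 lv0.0009 F n8.4 up4.3 lv2.0 Tn 0.04 g0.0166
   actual 0.051
-0.00 t18.18 h-0.0005 up0.0003 lv0.0010 F n8.7 up5.0 lv2.8 Tn 0.04 g0.0166
   actual 0.001
-0.05 t18.43 h-0.0006 up0.0003 lv0.0010 F n9.3 up5.3 lv2.7 Tn 0.01 g0.0168
   actual -0.049
-0.10 t18.68 h-0.0006 up0.0004 lv0.0011 F n9.1 up5.3 lv2.8 Tn 0.06 g0.0170
   actual -0.099
-0.15 t18.93 h-0.0006 up0.0004 lv0.0011 F n10.5 up4.7 lv2.5 Tn 0.03 g0.0166
   actual -0.149
-0.20 t19.18 h-0.0006 up0.0005 lv0.0012 F n10.0 up3.8 lv3.2 Tn 0.06 g0.0167
   actual -0.199
-0.25 t19.43 h-0.0006 up0.0006 lv0.0012 F n10.3 up5.3 lv3.9 Tn 0.20 g0.0170
   actual -0.249
-0.30 t19.68 h-0.0005 up0.0007 lv0.0014 F n11.0 up7.0 lv4.4 Tn 0.45 g0.0166
   actual -0.298
```

Torque rose only at the end (0.2 to 0.45 N m around −0.25 to −0.3), later than expected, so I'll look.

Run:
```python
from h import *
a=cv2.imread('pics/stp.png');b=cv2.imread('pics/stpt.png')
cv2.imwrite('pics/z3.png',np.hstack([cv2.resize(a[190:270,290:370],(400,400),interpolation=cv2.INTER_CUBIC),cv2.resize(b[210:280,280:350],(400,400),interpolation=cv2.INTER_CUBIC)]))
snap('wrist','w3.png')
```

```text
(no output)
```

View pics/z3.png

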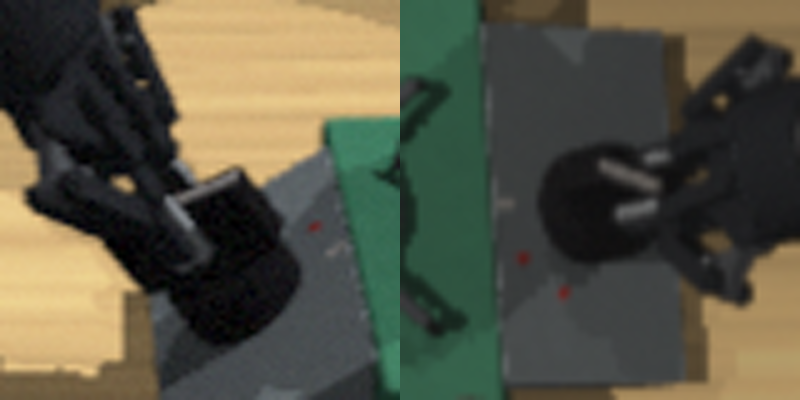

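View pics/w3.png

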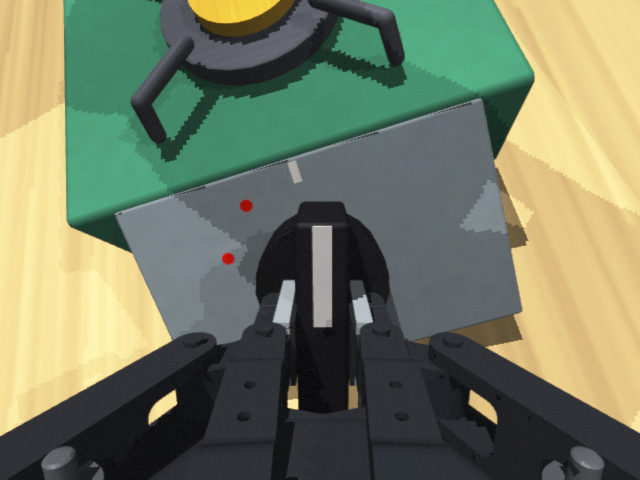

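The knob is fully home and the grip hasn't slipped (stripe still centred). The pointer has passed the mark by the play plus compliance, and torque is climbing. I'll confirm it's a hard stop with a little more turn, then unload the play before letting go.

Run:
```python
from h import *
t=-.30;h=-.0008
for t in [-.33,-.36]:
    bot.servo_line(*kpose(t,f+h*n),velocity=.03);bot.dwell(.1); o=st('%.2f'%t)
    if abs(o['ft_torque']@n)>1: break
for t in [-.30,-.25,-.2]:
    bot.servo_line(*kpose(t,f+h*n),velocity=.03);bot.dwell(.1); o=st('%.2f'%t)
    if abs(o['ft_torque']@n)<.1: break
snap('wrist','w4.png')
```

```text
-0.33 t20.18 h-0.0005 up0.0008 lv0.0014 F n11.4 up6.9 lv4.3 Tn 0.82 g0.0166
-0.36 t20.52 h-0.0005 up0.0010 lv0.0014 F n12.1 up8.5 lv4.3 Tn 0.78 g0.0167
-0.30 t20.88 h-0.0005 up0.0008 lv0.0013 F n10.2 up6.4 lv4.0 Tn 0.55 g0.0169
-0.25 t21.23 h-0.0006 up0.0005 lv0.0012 F n9.4 up4.6 lv3.2 Tn 0.31 g0.0168
-0.20 t21.57 h-0.0006 up0.0001 lv0.0010 F n8.7 up4.3 lv3.0 Tn 0.13 g0.0167
```

The stop is confirmed at 0.8 N m. Release and retreat along the axis, then check.

Run:
```python
from h import *
bot.servo_line(*kpose(-.18,f-.0006*n),velocity=.03);st('relax')
hand.move_gripper(.045);st('open')
p,q=kpose(-.18,f+.05*n); bot.servo_line(p,q,velocity=.1); st('up')
bot.servo_line(*(lambda a:(a[0],a[1]))(kpose(0,f-up*.067+n*(.15-HG))),velocity=.2); st('view'); snap('wrist','w5.png');snap('scene','s5.png');snap('top','t5.png')
```

```text
relax t21.88 h-0.0006 up-0.0000 lv0.0009 F n5.1 up2.5 lv2.0 Tn 0.09 g0.0167
open t22.26 h-0.0008 up-0.0002 lv0.0002 F n-0.9 up0.4 lv0.1 Tn -0.02 g0.0455
up t22.92 h0.0499 up-0.0001 lv0.0002 F n-0.1 up-0.3 lv-0.3 Tn -0.01 g0.0451
view t23.47 h0.0931 up-0.0667 lv0.0005 F n-0.6 up0.3 lv0.4 Tn 0.00 g0.0448
```

View pics/w5.png

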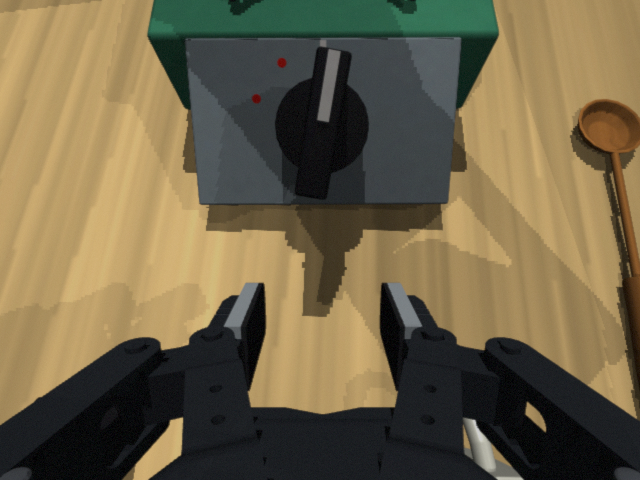

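View pics/s5.png

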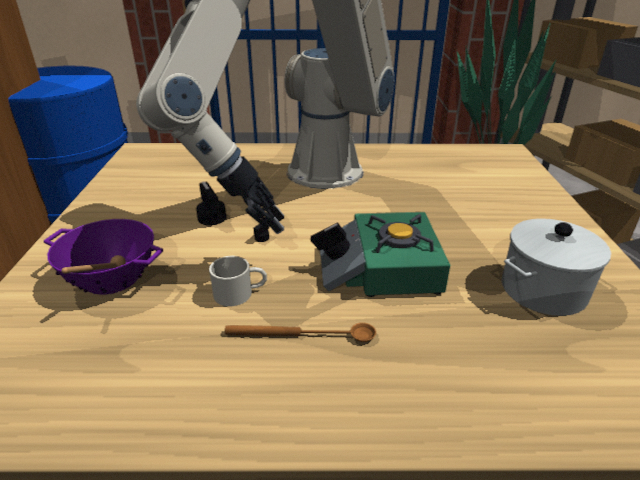

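The knob sits flat on the panel with its pointer just right of the mark (wing ends (333,48) and (312,195)), and the bystanders are unchanged. I'll measure the angle and seating, then back away.

Run:
```python
from h import *
c=load('w5')
def onp(uv,h):
    o,d=ray(c,*uv); return o+d*((f+h*n-o)@n)/(d@n)
P=onp((332.5,49),.066);Q=onp((312,192),.066);d=P-Q;print('len',np.linalg.norm(d),'ang',np.arctan2(d@lv,d@up),'ctr',((P+Q)/2-f)@up,((P+Q)/2-f)@lv)
L=onp((275.5,125),.028);Rr=onp((368.5,125),.028);print('base dia',np.linalg.norm(L-Rr))
a=load('scene1')['F'].astype(int);b=load('s5')['F'].astype(int)
for nm,(x0,x1,y0,y1) in dict(pot=(500,610,220,310),mug=(205,272,255,305),col=(45,165,220,295),spoon=(220,380,320,345)).items():
    print(nm,np.abs(a-b)[y0:y1,x0:x1].mean().round(2))
bot.servo_line(get_obs()['position']+n*.1,velocity=.2); st('end'); snap('scene','s6.png')
```

```text
len 0.07143670243891738 ang -0.15078534486585138 ctr 0.000928646160224221 0.0008983242104433017
base dia 0.05662386853064814
pot 4.33
mug 11.08
col 20.32
spoon 4.95
end t24.26 h0.1921 up-0.0656 lv0.0007 F n-0.8 up-1.1 lv0.1 Tn -0.04 g0.0447
```

Run:
```python
from h import *
hand_in()
```

```text
the job is handed in; nothing more can be done
```

The knob is back on the spindle, fully home on the panel, turned clockwise to the stop and released. I handed the job in with the clock at about 24 s of the 48 s allowed.

**How it went:** I rested the middle-sized knob lightly on the key (about 8 N) and turned it slowly clockwise. It dropped at a knob angle of about 0.74 rad, sank 13 mm and met the panel firmly at 11 N. I then turned it clockwise until the torque rose to 0.8 N m at the stop, eased off within the keyway play, opened the jaws and backed away along the axis.

**Last checks:**
- **Seating:** the last wrist picture shows the knob upright, and the measured wing centre is about 1 mm from the spindle axis. Contact forces were close to zero after release.
- **Bystanders:** the pot, colander, mug and spoon look unmoved in the picture. A pixel difference over the colander (mean 20) and the mug (11) was higher than over the others. I put that down to shadows but did not measure their positions.

**What did not match expectations:**
- **Pointer past the mark:** the knob rests about 0.15 rad beyond the white mark, more than the stated 0.1 rad of play. I believe the extra is the loose fit of the bore on the spindle. The key is hidden, so the valve being at 0 is inferred from the stop, not seen.
- **Low turning torque:** the torque read while turning was mostly below 0.1 N m, under the stated 0.15 N m. The steep rise at the stop was clear.

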